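# Change the blade plate of the turning vegetable slicer and hold it home

### The job

Draw the fine-comb blade plate (the one with the widest grip tab and a close row of teeth) straight up out of the wooden rack and fit it into the slot between the two uprights of the turning vegetable slicer, with its teeth towards the crank carriage. The slot has a sprung ejector plunger at the bottom: push the plate down against it until it sits fully home on the stop pads, and finish still holding it firmly down on them, so that I can tighten the clamp screws. Leave the other two plates standing in the rack and do not disturb the vegetables and tools on the table.

Things in the scene. Friction and masses are not known exactly. Their poses are not given: they have to be found in the camera images.
- fine_plate: the plate to fit: white plastic frame 100 wide (its y) x 100 high (z) x 8 mm thick (x), steel insert with 8 close teeth on its -x face; centred grip tab on its top edge 70 mm wide, 10 mm thick, rising 30 mm above the frame (the widest tab of the three plates). About 0.13 kg. Origin: centre of its lower edge; z up. Its side edges run in the slots of rack and slicer
- fine_plate_tab (a point): middle of the fine-comb plate's grip tab, 115 mm above its lower edge and 15 mm below the top of the tab; axes as the plate's. Grip it here across the 10 mm thickness (plate x)
- fine_plate_center (a point): middle of the fine-comb plate's 100 x 100 mm frame, 50 mm above its lower edge; axes as the plate's
- fine_plate_teeth (a point): middle of the row of teeth, on the -x face of the fine-comb plate, 40 mm above its lower edge
- stop_pads: the slicer's hard stop: two fixed steel pads at the bottom of the slot, 34 mm either side of the middle, their tops 45 mm above the table; the plate's lower edge rests on them when home. Origin on the table below the middle of the slot. Held firmly, it bears on them with some newtons beyond what the spring takes
- seat (a point): the middle of the slicer's slot at the height of the stop pads' tops (45 mm above the table): the centre of the plate's lower edge comes here when home. x points along the feed axis away from the crank carriage (carriage on the -x side), y across, along the plate's width, z up
- slot_mouth (a point): middle of the slot's flared mouth, at the top of the uprights, 145 mm above the table (100 mm above seat), axes as seat. The slot is 11 mm thick (x) and 105 mm wide (y) for the 8 x 100 mm plate; the mouth opens to about 19 x 115 mm
- plunger (a joint): travel of the sprung ejector plunger in the middle of the slot floor, m: 0 when free (its tip then stands 12 mm above the stop pads), growing as it is pressed down, about 0.012 when the plate sits on the stop pads. Spring: about 4 N when first touched, about 9 N at the stop; it lifts the plate again when not held
- rack: fixed wooden blade rack, 200 x 130 mm, origin under its middle; three cross slots 70 mm apart along its x, 11 mm thick, with the plates' lower edges standing on its floor 12 mm above the table and its cheeks reaching 58 mm above the table. x is the plates' thickness direction
- coarse_plate_center (a point): another plate in the rack, same frame, 3 teeth, grip tab 44 mm wide: to be left in its slot. Point: middle of its frame
- plain_plate_center (a point): another plate in the rack, same frame, no teeth, grip tab 24 mm wide: to be left in its slot. Point: middle of its frame
- carrot_b: a peeled carrot, 44x207x43 mm, lying on the table between the rack and the slicer; not to be disturbed
- peeler: a vegetable peeler with green handle, 158x21x13 mm, lying on the table in front of the rack; not to be disturbed
- slicer: the fixed slicer, 320 x 132 mm base, origin on the table below the slot, axes as seat. Its two uprights cover only the outer 7 mm of each side of the plate; between them the slot is open, and the grip tab stays above them. Carriage, loaded carrot and crank lie on the -x side, no higher than 125 mm, from 45 mm off the slot on; a low bowl stands on the +x side
Not all that is in view belongs to the job. Leave any pink look-alike of the fine_plate alone.

How it is judged:
By the outcome, as a careful person would: the job done as asked, in the order asked, and still so for the second after the job is handed in, while the arm keeps its last pose, push and grip.
It also fails if it takes over 51 s, if anything falls off the work surface, if the arm or the gripper's body presses on something with over 40 N, if the wrist force passes 120 N, or if a joint passes its speed limit or range.

### The arm

A 6-joint arm with a two-finger parallel gripper is mounted at the origin on a cart in front of the work surface, level with it; the furniture and walls round the work are solid. World frame = base frame: x ahead of the robot, y to its left, z up, the work surface at z = 0. Lengths are in mm, angles in rad, forces in N, time in s.
With the tool pointing down it reaches from about 275 to 850 mm from the base axis. Payload 19 kg.
Tool frame: the origin (TCP) lies midway between the tips of the shut fingers; the grasp point (between the pads) lies 19 mm behind it; z points along the fingers, y is the line along which they close (so a half turn about z gives the same grasp; the last joint's range is limited). The gripper opens to 85 mm and grips with 20 to 120 N. Pads are 22 mm wide; open, the fingers measure 114 mm over their backs; the gripper's body (76 mm by 85 mm) begins 54 mm behind the grasp point. The pads swing forward as they close: fully open they stand 13 mm farther back than shut.
Start: joints at [1.094, 0.15, 1.437, -0, 1.554, -0.134], TCP at [193.275, 541.512, 231.267] pointing down, gripper open.
Joint ranges: [-2.8, 2.8], [-0.68, 2.1], [0.12, 2.68], [-1.39, 4.53], [0.16, 2.79], [-2.81, 2.81]. Speed limits (rad/s): [1.89, 1.89, 2.22, 3.01, 3.01, 3.01].

### API

Orientations are given as a unit quaternion [w, x, y, z].
In Python, from rig import ctrl gives the robot as it stands.
- The arm moves only by the tool arm_command, never from a script. Its argument "moves" is text: rows parted by semicolons, each of 7 numbers parted by spaces: the turn, a rotation vector about the tool's x, y, z in rad, then the shift along the tool's x, y, z in mm, then the finger opening in mm, from 0 to 85.4. In form: rx ry rz tx ty tz gripper; .... A call has 1 to 5 rows; each row is the pose to reach, as a shift and turn from the pose commanded when the call began, along the tool's axes at that moment; what a row does not reach only later rows make up. A row lasts 1/8 s, in which the tool goes at most 62.5 mm and 10.7 degrees, less where a joint would pass 70% of its speed; a pose out of reach is approached as far as the arm can. A call with a gripper value outside its range is refused whole. The fingers move at their own pace and stop on an object; the grip force is fixed at half the most. Time passes only in rows, so rows that repeat a pose let the fingers close. It gives the time, the measured TCP pose, the force, the opening and the grip force at its end, in the units of the state.
- ctrl.read_state(): the state, without advancing time (a new reading comes with each control period).
- ctrl.capture(name): name is "scene" or "top" or "wrist"; returns a dict with "image" (400x640x3 uint8, red, green, blue), "z_map" (400x640 float32, mm along the optical axis (not along the pixel's ray), 0 where there is no reading), "mtx" (3x3 intrinsics, pixels), "position" and "rotation" of the camera in the world. Camera axes: x right, y down, z forward; pixel columns grow to the right and rows downward; lengths in mm; the calibration is good to about 2 mm. A picture is of the moment at which its call begins.
- ctrl.sign_off(): hands the job in; it is judged then, once.
The state is a dict: "t": time; "joint_pos": joint angles; "qvel": joint speeds; "effort": joint torques, N m; "tool_pos": TCP position; "tool_rot": TCP orientation; "force": force on the tool from outside, world axes, zero at the start; "wrist_torque": the same for the moment, N m; "gripper_width": finger opening in mm; "gripper_force": force on a finger pad.
Only numpy, scipy, OpenCV 4.12 (cv2) and the standard library are available. Lean on these libraries where they do the work, as an engineer would, in place of code of your own. Each camera call takes 0.05 s, during which the arm holds its last target. There are 200 camera calls.

## Working session

There is one attempt and no reset: what is moved stays moved. The work goes in short steps, Python scripts to look and compute and a tool call to move; the robot and the scene stay as the last step left them, time stands still between calls to the robot, and variables do not carry over. Pictures are saved under pics/ and viewed, at most 10 in all, crops included, and the job is handed in when it is done.

Besides the shell and the picture viewer there is one more tool, called after "Request:" as name(argument=value, ...) on one line, values as JSON. arm_command: Moves the arm, as the interface text tells. Its arguments: {"type":"object","properties":{"moves":{"type":"string"}},"required":["moves"]}

```bash
mkdir -p pics; ls; python3 - <<'E'
from rig import ctrl
import cv2,pickle
for n in("scene","top"):
    d=ctrl.capture(n); pickle.dump(d,open(f'/tmp/{n}.pkl','wb'))
    cv2.imwrite(f'pics/{n}0.png',d['image'][:,:,::-1]); print(n,d['mtx'].tolist(),d['position'],d['rotation'].tolist() if hasattr(d['rotation'],'tolist') else d['rotation'])
print(ctrl.read_state())
E
```

```text
pics
scene [[423.7037730685342, 0.0, 311.31596527489063], [0.0, 423.7037730685342, 197.76715867338658], [0.0, 0.0, 1.0]] [ -70.52747996 -468.21121221  752.57780217] [-0.38306961627839103, 0.8304360784862841, -0.3695450207494769, 0.16452983398738658]
top [[420.19907511276904, 0.0, 318.08969951825287], [0.0, 420.19907511276904, 202.59767174445344], [0.0, 0.0, 1.0]] [ 353.71470503   16.54676766 1080.78837488] [0.06550199694361447, -0.7041956121068573, 0.7054237013087343, -0.04685541503106185]
{'t': 0.1, 'joint_pos': array([ 1.09398117e+00,  1.50975959e-01,  1.43794521e+00,  9.56041536e-06,
        1.55380166e+00, -1.33990657e-01]), 'qvel': array([-0.00175541, -0.00148913, -0.00032673, -0.00174786, -0.00203705,
       -0.00043736]), 'effort': array([ 4.60492462e-03, -7.14380479e+01, -5.71790421e+01, -7.69908638e-05,
        7.30346481e-03, -3.77660740e-05]), 'tool_pos': array([193.19671048, 541.34398403, 230.72390084]), 'tool_rot': array([-1.74467370e-04,  1.70574126e-01,  9.85344685e-01, -5.37501466e-04]), 'force': array([ 0.44820572, -0.49785462, -0.1357019 ]), 'wrist_torque': array([-0.05189656,  0.0399064 , -0.02713674]), 'gripper_force': 0.0, 'gripper_width': 85.0924044956966}
```

View pics/scene0.png

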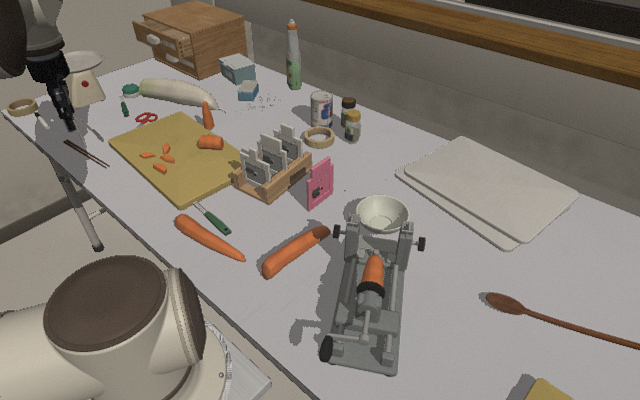

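View pics/top0.png

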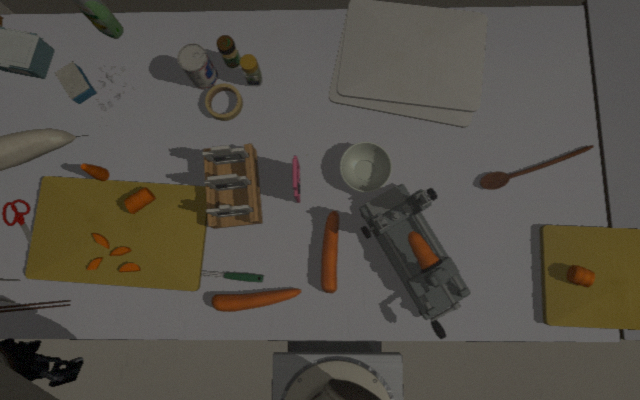

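The scene view shows the rack at about (270,170) with three plates, a pink look-alike at (320,185), and the slicer at (370,280) with its uprights at (350,235) and (408,240). In the top view the rack's plates are at (230,155), (228,182) and (232,211), and the slicer uprights are at about (372,230) and (430,197). Next I'll enlarge both views to find the widest tab.

```bash
python3 - <<'E'
import cv2,pickle,numpy as np
s=pickle.load(open('/tmp/scene.pkl','rb'))['image'];t=pickle.load(open('/tmp/top.pkl','rb'))['image']
a=cv2.resize(s[115:215,225:345],None,fx=5,fy=5,interpolation=3)[:,:,::-1]
cv2.imwrite('pics/c1.png',a)
b=cv2.resize(t[140:235,195:265],(420,570),interpolation=3); c=cv2.resize(t[180:275,355:418],(378,570),interpolation=3)
c=cv2.resize(t[180:260,355:445],(378,336),interpolation=3); c=cv2.copyMakeBorder(c,0,234,0,0,0)
cv2.imwrite('pics/c2.png',np.hstack([b,c])[:,:,::-1])
E
```

```text
(no output)
```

View pics/c1.png

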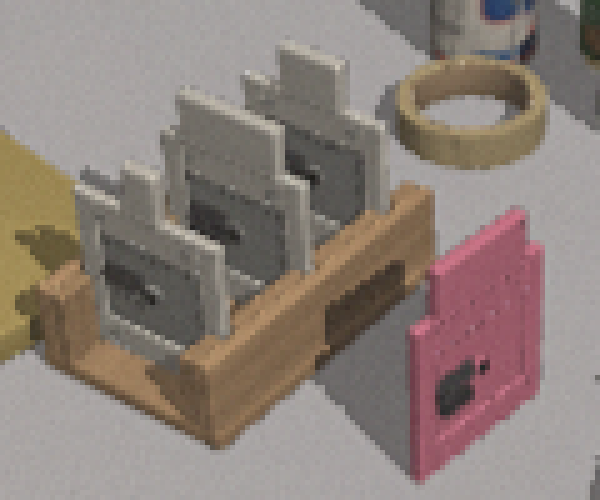

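View pics/c2.png

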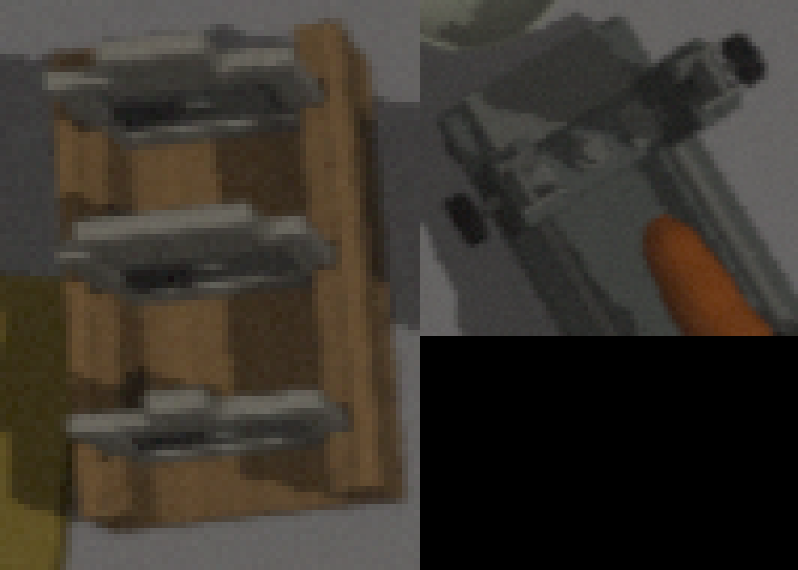

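The candidates are the plate at crop1 (125,250) with a 24 mm tab, the middle plate at (230,180) with the widest tab, the far plate at (320,130) with a 44 mm tab, and the pink look-alike at (480,340). The middle one, at top pixel (228,182), is the fine plate because it has the widest tab and is white. I'll measure it and the slicer with depth.

```bash
cat > h.py <<'E'
import numpy as np,cv2,pickle
from scipy.spatial.transform import Rotation as R
def rot(q):
    q=np.array(q); return q if q.shape==(3,3) else R.from_quat(np.roll(q,-1)).as_matrix()
def cloud(d):
    z=d['z_map']; v,u=np.mgrid[:z.shape[0],:z.shape[1]]; K=d['mtx']
    p=np.stack([(u-K[0,2])/K[0,0]*z,(v-K[1,2])/K[1,1]*z,z],-1)
    P=p@rot(d['rotation']).T+np.array(d['position']); P[z==0]=np.nan; return P
def rect(p):
    (c,s,a)=cv2.minAreaRect(p[:,:2].astype(np.float32)); return np.round(c,1),np.round(s,1),round(a,1)
E
python3 - <<'E'
from h import *
for n,boxes in(("top",dict(rack=(140,235,195,265),slicer=(180,330,355,475))),("scene",dict(rack=(115,205,228,312),slicer=(200,370,318,430)))):
    d=pickle.load(open(f'/tmp/{n}.pkl','rb'));P=cloud(d)
    for k,(a,b,c,e) in boxes.items():
        Q=P[a:b,c:e].reshape(-1,3);Q=Q[~np.isnan(Q[:,0])]
        print(n,k,np.histogram(Q[:,2],np.arange(-10,170,10))[0])
        m=(Q[:,2]>127 if k=='rack' else Q[:,2]>132); T=Q[m]; print(' top z pct',np.percentile(T[:,2],[5,50,95]) if len(T) else 0)
        # clusters
        from scipy.cluster.hierarchy import fcluster,linkage
        L=fcluster(linkage(T[:,:2]),12,'distance')
        for i in set(L):
            t=T[L==i]
            if len(t)>5: print('  ',len(t),t.mean(0).round(1),rect(t), t[:,2].max().round(1))
E
```

```text
top rack [ 920 1040 1389  469  239  176 1046  284  139   47  105  141  251   65
  110  203    0]
 top z pct [129.25295568 140.92177396 144.63122808]
   109 [634.4 269.3 139.3] (array([635.9, 269.9]), array([11.4, 43.2]), 7.8) 147.0
   59 [496.  254.6 139.5] (array([496.6, 255.7]), array([10.4, 23.2]), 10.9) 145.2
   166 [565.1 262.4 139.9] (array([566. , 263.3]), array([11.1, 70.5]), 5.5) 146.8
top slicer [5774 4265  161 2817  974  882  465  407   39   55  230  518  843  135
  214  157    1]
 top z pct [132.52328166 141.1157549  147.53625121]
   144 [457.2 -96.7 140. ] (array([458.3, -98.1]), array([41.8, 23.4]), 29.8) 149.0
   152 [ 513.9 -196.1  140.1] (array([ 513.9, -194.9]), array([42. , 25.2]), 27.7) 150.1
scene rack [2198 1066  628  463  324  312  668  267  250  218  276  262  234  143
  143   87    0]
 top z pct [128.31225316 137.20288687 142.52406503]
   52 [493.2 254.4 136.7] (array([494.7, 255.8]), array([10.6, 23.8]), 6.2) 143.0
   80 [632.  270.  136.2] (array([632.6, 270.6]), array([12.4, 41.3]), 6.2) 143.2
   132 [562.7 260.7 136.6] (array([564.1, 262.9]), array([12.7, 67.9]), 5.5) 144.3
scene slicer [5052 3005  470 3215 1123 1302  749  750  137  165  613  752 1033  191
  246  173    0]
 top z pct [132.44298473 140.81126839 146.22925016]
   160 [456.2 -97.6 139.7] (array([455.4, -98.8]), array([36.6, 24.4]), 30.9) 148.1
   170 [ 511.3 -195.6  139.9] (array([ 511.6, -195.1]), array([42.4, 24.2]), 31.7) 148.3
```

```bash
cat >> h.py <<'E'
def row(x,y,z,yaw,st):
    "tool move to reach TCP xyz, tool pointing down, tool y axis at world yaw deg"
    A=rot(st['tool_rot']); a=np.radians(yaw); ty=np.array([np.cos(a),np.sin(a),0]); tz=np.array([0,0,-1.])
    B=np.stack([np.cross(ty,tz),ty,tz],1)
    rv=R.from_matrix(A.T@B).as_rotvec(); t=A.T@(np.array([x,y,z])-st['tool_pos'])
    return ' '.join(f'{v:.4f}' for v in rv)+' '+' '.join(f'{v:.2f}' for v in t)
E
python3 - <<'E'
from h import *; from rig import ctrl
print(row(565.5,263,235,5.8,ctrl.read_state()))
E
```

```text
-0.0011 0.0005 1.1267 -444.20 -137.00 -4.19
```

Request:
arm_command(moves="0 0 1.127 -444 -137 -4 85;0 0 1.127 -444 -137 -4 85;0 0 1.127 -444 -137 -4 60;0 0 1.127 -444 -137 -4 60;0 0 1.127 -444 -137 -4 60")

```text
t: 0.72
tool_pos: [444.8, 352.9, 233.8]
tool_rot: [-0.0, 0.6, 0.8, -0.0]
force: [0.2, 1.2, 0.7]
gripper_width: 60.1
gripper_force: 0.0
```

```bash
python3 - <<'E'
from h import *; from rig import ctrl
d=ctrl.capture('wrist');cv2.imwrite('pics/w1.png',d['image'][:,:,::-1])
s=ctrl.read_state();print(s['tool_pos'],s['t'],d['position'],rot(d['rotation'])[:,2]);print(row(565.5,263,235,5.8,s))
E
```

```text
[449.85931357 348.58818418 233.3670459 ] 0.775 [419.37361132 433.65788521 376.78452461] [ 0.09099143 -0.31159338 -0.94584889]
0.0007 0.0026 0.1690 -113.36 88.59 -1.29
```

View pics/w1.png

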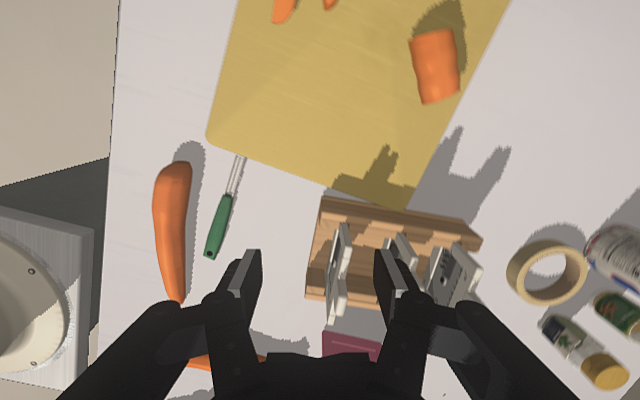

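The wrist view looks along the plates from +y. The finger hides the middle plate at about (395,245). I'll step back towards the robot to see its robot-side face beside the finger.

```bash
python3 - <<'E'
from h import *; from rig import ctrl
print(row(380,290,195,5.8,ctrl.read_state()))
E
```

```text
0.0007 0.0026 0.1690 -37.71 -82.99 38.42
```

Request:
arm_command(moves="0 0 0.1 -38 -83 38 60;0 0 0.1 -38 -83 38 60;0 0 0.1 -38 -83 38 60;0 0 0.1 -38 -83 38 60")

```text
t: 1.27
tool_pos: [375.3, 294.5, 196.4]
tool_rot: [0.0, 0.637, 0.771, 0.0]
force: [0.5, -0.9, -0.7]
gripper_width: 59.9
gripper_force: 0.0
```

```bash
python3 - <<'E'
from h import *; from rig import ctrl
d=ctrl.capture('wrist');s=ctrl.read_state();print(s['tool_pos'],s['t'])
P=d['position'];A=rot(d['rotation']);K=d['mtx']
q=A.T@(np.array([565,263,70.])-P);q=K@q/q[2];print(q)
u,v=int(q[0]),int(q[1]);u=min(max(u,90),550);v=min(max(v,70),330)
cv2.imwrite('pics/w2.png',cv2.resize(d['image'][v-70:v+70,u-90:u+90],None,fx=4,fy=4,interpolation=3)[:,:,::-1])
print(row(565.5,263,185,5.8,s))
E
```

```text
[375.46813002 294.64613983 196.36978907] 1.325
[492.77357058 252.66283574   1.        ]
0.0006 -0.0002 0.0895 -67.09 180.58 11.48
```

View pics/w2.png

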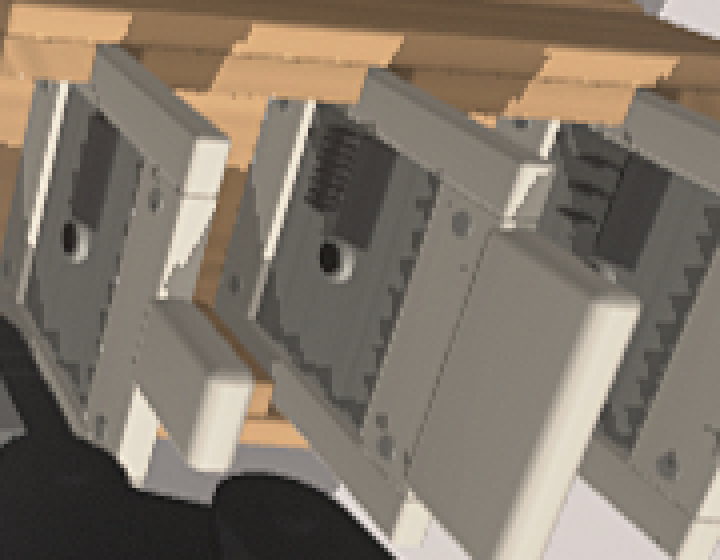

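The crop shows the middle plate with a close row of teeth at (335,170) on its robot-facing side and the widest tab. The left plate has no teeth and the right one has 3 coarse teeth, so the middle one is confirmed as the fine plate. Its +x points away from the robot (yaw about 5.8°).

Request:
arm_command(moves="0 0 0.09 -67 180.5 11 50;0 0 0.09 -67 180.5 11 50;0 0 0.09 -67 180.5 11 50;0 0 0.09 -67 180.5 11 50;0 0 0.09 -67 180.5 11 50")

```text
t: 1.95
tool_pos: [565.1, 262.8, 184.3]
tool_rot: [-0.0, 0.671, 0.742, -0.001]
force: [-0.2, 0.0, -0.1]
gripper_width: 49.8
gripper_force: 0.0
```

```bash
python3 - <<'E'
from h import *; from rig import ctrl
d=ctrl.capture('wrist');s=ctrl.read_state();print(s['tool_pos'],s['t'])
cv2.imwrite('pics/w3.png',d['image'][:,:,::-1])
P=cloud(d).reshape(-1,3);m=(P[:,2]>125)&(P[:,2]<150)&(abs(P[:,0]-565)<30)&(abs(P[:,1]-263)<50);print(m.sum(),rect(P[m]) if m.sum()>5 else 0,P[m].mean(0))
print(row(565,263,108,5.8,s))
E
```

```text
[564.4248322  263.04222847 184.84163454] 2.0
1358 (array([563.8, 265.8]), array([10., 70.]), 6.1) [563.26192424 269.88389363 141.46938575]
-0.0006 0.0000 -0.0003 -0.10 0.61 76.84
```

View pics/w3.png

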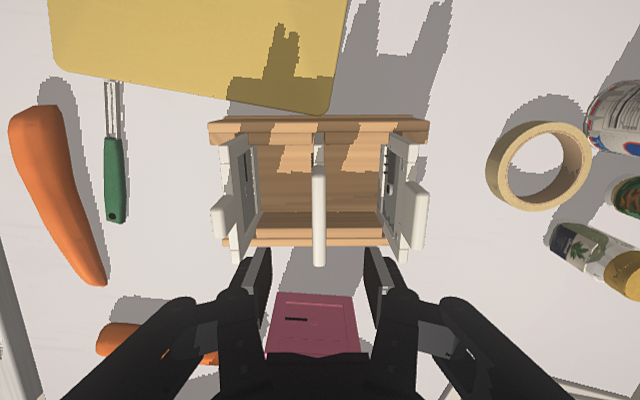

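The wrist view shows the tab at (318,215) centred between the open fingers, with the neighbours clear. I'll go down and grip.

Request:
arm_command(moves="0 0 0.004 2.2 -0.5 40 50;0 0 0.004 2.2 -0.5 77 50;0 0 0.004 2.2 -0.5 77 50;0 0 0.004 2.2 -0.5 77 0;0 0 0.004 2.2 -0.5 77 0")

```text
t: 2.62
tool_pos: [564.6, 265.1, 110.1]
tool_rot: [0.001, 0.672, 0.74, 0.001]
force: [0.0, 0.9, 0.8]
gripper_width: 14.3
gripper_force: 0.0
```

Request:
arm_command(moves="0 0 0 0 0 0 0;0 0 0 0 0 0 0;0 0 0 0 0 0 0;0 0 0 0 0 0 0")

```text
t: 3.12
tool_pos: [564.9, 265.1, 110.0]
tool_rot: [0.001, 0.672, 0.74, 0.001]
force: [0.4, 1.1, 7.7]
gripper_width: 9.2
gripper_force: 59.3
```

Request:
arm_command(moves="0 0 0 0 0 -20 0;0 0 0 0 0 -50 0;0 0 0 0 0 -90 0;0 0 0 0 0 -130 0;0 0 0 0 0 -165 0")

```text
t: 3.75
tool_pos: [564.0, 264.7, 275.6]
tool_rot: [0.0, 0.672, 0.74, 0.001]
force: [0.5, 0.4, -1.0]
gripper_width: 9.2
gripper_force: 58.9
```

```bash
python3 - <<'E'
from h import *; from rig import ctrl
s=ctrl.read_state();print(s['tool_pos'],s['t'],s['gripper_width'],s['gripper_force'],s['force'])
print(row(485,-146.5,275,29.8,s))
E
```

```text
[564.01007558 264.74482116 275.55838023] 3.75 9.209066923193996 58.87539267539978 [ 0.54022237  0.35815572 -0.99015244]
0.0017 0.0000 -0.4235 -401.71 -118.29 0.22
```

Request:
arm_command(moves="0 0 -0.02 -20 -6 0 0;0 0 -0.08 -60 -18 0 0;0 0 -0.13 -105 -31 0 0;0 0 -0.18 -155 -46 0 0;0 0 -0.22 -205 -60 0 0")

```text
t: 4.38
tool_pos: [523.5, 53.5, 273.9]
tool_rot: [0.001, 0.586, 0.81, 0.0]
force: [0.7, -0.5, -1.4]
gripper_width: 9.3
gripper_force: 58.9
```

```bash
python3 - <<'E'
from h import *; from rig import ctrl
s=ctrl.read_state();print(s['tool_pos'],s['t'])
print(row(485,-146.5,275,29.8,s))
E
```

```text
[523.54270228  53.4917689  273.93428362] 4.375
0.0012 0.0007 -0.2018 -177.88 -99.20 -1.08
```

Request:
arm_command(moves="0 0 -0.05 -45 -25 0 0;0 0 -0.1 -90 -50 0 0;0 0 -0.15 -130 -74 0 0;0 0 -0.19 -160 -90 0 0;0 0 -0.2 -174 -98 0 0")

```text
t: 5.0
tool_pos: [484.6, -142.6, 273.9]
tool_rot: [0.001, 0.503, 0.864, -0.0]
force: [1.1, 0.6, -1.5]
gripper_width: 9.1
gripper_force: 58.9
```

Request:
arm_command(moves="0 0 0 0 0 0 0;0 0 0 0 0 0 0")

```text
t: 5.25
tool_pos: [485.3, -140.5, 273.5]
tool_rot: [0.0, 0.503, 0.864, 0.0]
force: [0.5, 1.0, -2.3]
gripper_width: 8.9
gripper_force: 58.9
```

```bash
python3 - <<'E'
from h import *; from rig import ctrl
s=ctrl.read_state();print(s['tool_pos'],s['t'],s['gripper_width'],s['force'])
print(row(485,-146.5,275,29.8,s))
ims=[]
for n,(a,b,c,e) in(("top",(170,260,340,460)),("wrist",(0,400,0,640)),("scene",(130,290,310,450))):
    d=ctrl.capture(n);pickle.dump(d,open(f'/tmp/{n}2.pkl','wb'))
    P=cloud(d).reshape(-1,3);P=P[~np.isnan(P[:,0])]
    near=np.hypot(P[:,0]-485,P[:,1]+146)<90
    U=P[near&(P[:,2]>134)&(P[:,2]<153)]
    a=np.radians(29.8);X=np.array([np.cos(a),np.sin(a)]);Y=np.array([-X[1],X[0]])
    o=np.array([485,-146.5])
    for lo,hi,nm in((134,153,'upright'),(160,220,'plate'),(225,262,'plate')):
        Q=P[near&(P[:,2]>lo)&(P[:,2]<hi)][:,:2]-o; x,y=Q@X,Q@Y
        k=abs(x)<40; print(n,nm,k.sum(), np.percentile(x[k],[2,50,98]).round(1) if k.any() else '', [ (round(x[k&(y>i)&(y<=i+15)].mean(),1),(k&(y>i)&(y<=i+15)).sum()) if (k&(y>i)&(y<=i+15)).any() else None for i in range(-75,75,15)],'y',np.percentile(y[k],[2,98]).round(1) if k.any() else '')
    cv2.imwrite(f'pics/p_{n}.png',d['image'][:,:,::-1])
E
```

```text
[ 485.25185615 -140.4749713   273.50016834] 5.25 8.898049652827822 [ 0.47211707  1.00509709 -2.32363634]
0.0005 0.0005 -0.0037 -5.12 -3.19 -1.50
top upright 0  [None, None, None, None, None, None, None, None, None, None] y 
top plate 10 [-3.7 -3.1 -1. ] [None, None, None, None, (np.float64(-0.8), np.int64(1)), (np.float64(-2.5), np.int64(1)), (np.float64(-3.0), np.int64(6)), (np.float64(-3.4), np.int64(2)), None, None] y [ 0.9 34.8]
top plate 19 [-2.5 -1.3 -0.2] [None, None, None, None, None, (np.float64(-1.2), np.int64(5)), (np.float64(-1.3), np.int64(11)), (np.float64(-1.0), np.int64(3)), None, None] y [ 6.3 34.2]
wrist upright 732 [-16.4  -1.9  16.5] [None, (np.float64(-4.7), np.int64(47)), (np.float64(-10.4), np.int64(24)), None, None, None, None, None, (np.float64(-0.0), np.int64(361)), (np.float64(-0.3), np.int64(300))] y [-50.8  68.7]
wrist plate 131 [-4.8  1.   5.8] [None, None, None, None, None, None, (np.float64(-4.4), np.int64(17)), (np.float64(-4.3), np.int64(17)), (np.float64(2.1), np.int64(97)), None] y [20.9 56.5]
wrist plate 158 [-1.7  1.8  5.8] [None, None, None, Non
[... 298 characters left out ...]
)), (np.float64(1.0), np.int64(81)), (np.float64(-0.0), np.int64(49))] y [-66.1  67.2]
scene plate 893 [-2.7  0.5  4. ] [None, None, (np.float64(-0.1), np.int64(128)), (np.float64(1.2), np.int64(140)), (np.float64(1.3), np.int64(137)), (np.float64(0.9), np.int64(131)), (np.float64(0.6), np.int64(134)), (np.float64(0.3), np.int64(135)), (np.float64(-0.2), np.int64(88)), None] y [-42.2  53.3]
scene plate 793 [-2.2  0.8  4. ] [None, None, (np.float64(-0.4), np.int64(118)), (np.float64(1.5), np.int64(116)), (np.float64(1.5), np.int64(115)), (np.float64(1.1), np.int64(119)), (np.float64(1.0), np.int64(125)), (np.float64(0.7), np.int64(118)), (np.float64(-0.4), np.int64(82)), None] y [-42.2  53.2]
```

View pics/p_wrist.png

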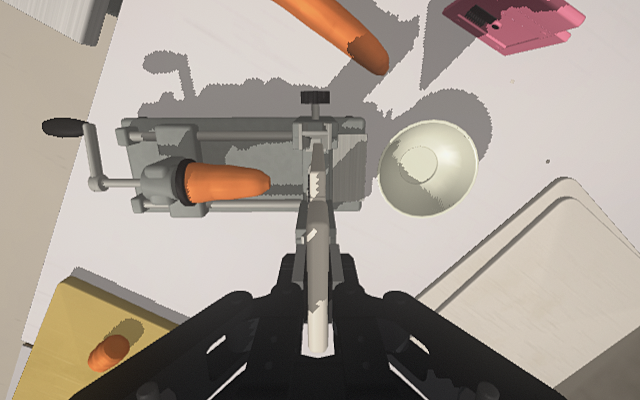

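The wrist view shows the plate edge (315,230) just behind and above the far upright's slot mouth (315,135), with the teeth on the carriage side (carrot at left). The offset is about +2.8 mm in x and +5.5 mm in y. I'll correct that and lower to just above the mouth.

Request:
arm_command(moves="0 0 -0.002 -5.4 -2.8 0 0;0 0 -0.002 -5.4 -2.8 10 0;0 0 -0.002 -5.4 -2.8 20 0;0 0 -0.002 -5.4 -2.8 20 0")

```text
t: 5.9
tool_pos: [485.0, -146.8, 251.8]
tool_rot: [-0.001, 0.502, 0.865, -0.0]
force: [0.5, 0.4, -1.7]
gripper_width: 9.2
gripper_force: 58.8
```

```bash
python3 - <<'E'
from h import *; from rig import ctrl
s=ctrl.read_state();print(s['tool_pos'],s['t'],s['force'])
a=np.radians(29.8);X=np.array([np.cos(a),np.sin(a)]);Y=np.array([-X[1],X[0]]);o=np.array([485,-146.5])
print('tcp',(s['tool_pos'][:2]-o)@X,(s['tool_pos'][:2]-o)@Y)
im=[]
for n in("wrist","scene"):
    d=ctrl.capture(n);P=cloud(d).reshape(-1,3);P=P[~np.isnan(P[:,0])]
    for lo,hi in((138,149),(165,240)):
        Q=P[(P[:,2]>lo)&(P[:,2]<hi)][:,:2]-o;x,y=Q@X,Q@Y
        for k,nm in(((y>43)&(y<80)&(abs(x)<25),'+y'),((y<-43)&(y>-80)&(abs(x)<25),'-y'),((abs(y)<70)&(abs(x)<12),'mid')):
            if k.sum()>5: print(n,lo,nm,k.sum(),'x',np.percentile(x[k],[1,50,99]).round(1),'y',np.percentile(y[k],[1,99]).round(1))
    i=d['image']; im.append(cv2.resize(i[80:230,240:400] if n=='wrist' else i[150:270,310:438],(400,375),interpolation=3))
cv2.imwrite('pics/fit.png',np.hstack(im)[:,:,::-1])
E
```

```text
[ 484.99705051 -146.81670863  251.76049691] 5.9 [ 0.48214298  0.37711703 -1.71718038]
tcp -0.15995540689267843 -0.273362991843462
wrist 138 +y 635 x [-15.4  -0.2  14.8] y [46.1 68.9]
wrist 138 -y 31 x [-15.5  10.3  15. ] y [-47.7 -43.1]
wrist 138 mid 423 x [-11.9   1.4  11.6] y [-45.4  68.7]
wrist 165 +y 248 x [-5.3 -1.8  2.4] y [49.6 51.2]
wrist 165 mid 305 x [-8.3 -2.4  2.4] y [15.4 51.2]
scene 138 +y 91 x [-15.2   2.8  14.8] y [45.9 68.3]
scene 138 -y 98 x [-15.5   0.2  15.9] y [-66.6 -44. ]
scene 138 mid 104 x [-11.9   5.8  11.8] y [-64.5  68.3]
scene 165 +y 99 x [-6.  -3.9 -0.4] y [43.1 49.7]
scene 165 -y 107 x [-6.1 -3.8 -2. ] y [-49.9 -43.1]
scene 165 mid 1492 x [-6.6 -2.7  0.8] y [-49.   48.9]
```

View pics/fit.png

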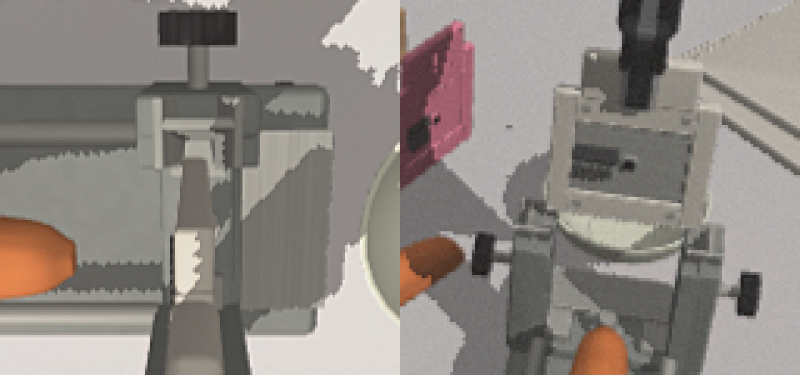

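The crops show the plate centred over the mouth: upright centre x≈-0.2, plate x≈-0.6, y within 1 mm, parallel. The teeth face the carriage. I'll lower it now.

Request:
arm_command(moves="0 0 0 0.5 0.4 8 0;0 0 0 0.5 0.4 18 0;0 0 0 0.5 0.4 28 0;0 0 0 0.5 0.4 38 0;0 0 0 0.5 0.4 48 0")

```text
t: 6.62
tool_pos: [485.4, -146.4, 204.2]
tool_rot: [-0.0, 0.502, 0.865, -0.0]
force: [0.7, 0.0, -0.8]
gripper_width: 9.0
gripper_force: 58.9
```

Request:
arm_command(moves="0 0 0 0 0 10 0;0 0 0 0 0 20 0;0 0 0 0 0 30 0;0 0 0 0 0 40 0")

```text
t: 7.12
tool_pos: [485.5, -146.4, 164.3]
tool_rot: [-0.0, 0.502, 0.865, -0.0]
force: [0.4, 0.1, -1.7]
gripper_width: 9.2
gripper_force: 58.9
```

Request:
arm_command(moves="0 0 0 0 0 5 0;0 0 0 0 0 9 0;0 0 0 0 0 12 0;0 0 0 0 0 15 0;0 0 0 0 0 15 0")

```text
t: 7.75
tool_pos: [485.6, -146.5, 150.2]
tool_rot: [0.0, 0.502, 0.865, -0.0]
force: [-0.5, -0.4, 4.0]
gripper_width: 9.2
gripper_force: 59.7
```

Request:
arm_command(moves="0 0 0 0 0 2 0;0 0 0 0 0 4 0;0 0 0 0 0 5 0;0 0 0 0 0 5 0")

```text
t: 8.25
tool_pos: [485.6, -146.5, 145.1]
tool_rot: [0.0, 0.502, 0.865, -0.0]
force: [-0.5, 0.9, 5.7]
gripper_width: 9.1
gripper_force: 60.0
```

Request:
arm_command(moves="0 0 0 0 0 1 0;0 0 0 0 0 2 0;0 0 0 0 0 2 0")

```text
t: 8.62
tool_pos: [485.6, -146.5, 143.2]
tool_rot: [0.0, 0.502, 0.865, -0.0]
force: [-0.6, -0.5, 6.5]
gripper_width: 9.3
gripper_force: 60.1
```

Request:
arm_command(moves="0 0 0 0 0 1 0;0 0 0 0 0 1 0")

```text
t: 8.88
tool_pos: [485.8, -146.5, 142.9]
tool_rot: [0.001, 0.502, 0.865, 0.0]
force: [-2.0, 2.5, 15.8]
gripper_width: 9.1
gripper_force: 61.5
```

Request:
arm_command(moves="0 0 0 0 0 1 0;0 0 0 0 0 1 0")

```text
t: 9.12
tool_pos: [486.0, -146.5, 142.9]
tool_rot: [0.001, 0.502, 0.865, 0.0]
force: [-7.0, 4.4, 27.8]
gripper_width: 9.6
gripper_force: 63.4
```

Request:
arm_command(moves="0 0 0 0 0 0 0;0 0 0 0 0 0 0;0 0 0 0 0 0 0;0 0 0 0 0 0 0;0 0 0 0 0 0 0")

```text
t: 9.75
tool_pos: [486.0, -146.5, 142.9]
tool_rot: [0.001, 0.502, 0.865, 0.0]
force: [-6.8, 5.1, 27.9]
gripper_width: 9.0
gripper_force: 63.4
```

```bash
python3 - <<'E'
from h import *; from rig import ctrl
a=np.radians(29.8);X=np.array([np.cos(a),np.sin(a)]);Y=np.array([-X[1],X[0]]);o=np.array([485,-146.5])
d=ctrl.capture('scene');P=cloud(d).reshape(-1,3);P=P[~np.isnan(P[:,0])]
x,y=(P[:,:2]-o)@X,(P[:,:2]-o)@Y
for l,h,n in((15,33,'tab'),(-33,-15,'tab'),(37,42,'frame'),(-42,-37,'frame'),(47,65,'upr'),(-65,-47,'upr')):
    k=(abs(x)<(6 if n!='upr' else 14))&(y>l)&(y<h)&(P[:,2]>90);print(n,l,k.sum(),np.percentile(P[k,2],[90,98,100]).round(1))
i=d['image'];cv2.imwrite('pics/end.png',cv2.resize(i[140:290,290:450],(640,600),interpolation=3)[:,:,::-1])
s=ctrl.read_state();print(s['tool_pos'],s['force'],s['gripper_width'],s['t'])
E
```

```text
tab 15 326 [511.7 514.5 515.5]
tab -33 287 [174.4 513.4 515. ]
frame 37 64 [505.9 507.6 508.4]
frame -42 54 [144.3 145.3 146.3]
upr 47 145 [500.  503.8 506.6]
upr -65 118 [145.8 147.  147.2]
[ 486.02674545 -146.49416749  142.90239552] [-5.71809603  5.71102645 28.06680914] 9.135924655241494 9.8
```

View pics/end.png

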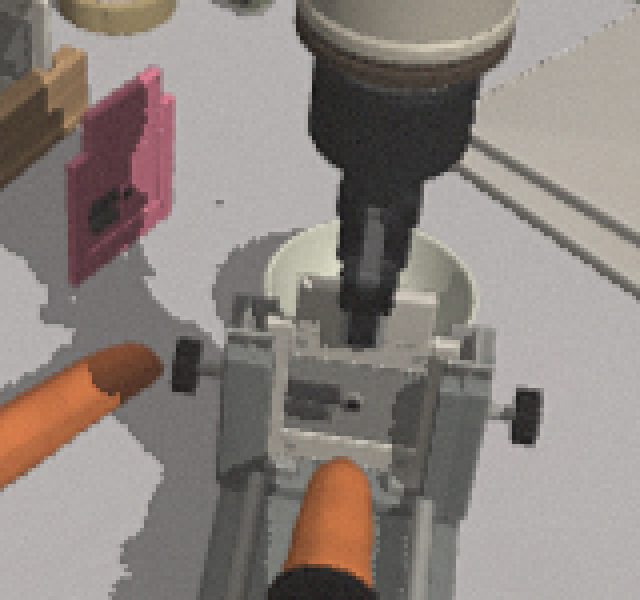

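The view shows the plate at (350,390) fully down between the uprights. Its frame top is at about 145 mm and its tab top at about 175 mm, which are the home heights. The teeth face the carriage, and the arm is holding with a steady 28 N.

```bash
python3 -c "
from rig import ctrl
print(ctrl.sign_off())"
```

```text
the job is handed in; nothing more can be done
None
```

The fine-comb plate sits fully home on the slicer's stop pads with its teeth towards the carriage, held down at a steady 28 N or so; the arm touched nothing else, and the job is handed in.

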